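Stand the gas cylinder up in its stand and lock it in

TASK

Put the bakery's small gas cylinder away: slide it back along its black runners, still lying, until its foot butts against the steel stop, then raise it by the neck, keeping its foot down in the bay, until it stands upright against the stop. Swing the yellow hasp fully shut across it so that the staple comes through the slot, then take the pin with the orange grip from its leaning holder, drop it down through the staple's ring until its collar rests on the ring, and let go. Leave everything else on the bench where it is.

Things in the scene. Friction and masses are not known exactly. Their poses are not given: they have to be found in the camera images.
- cylinder: green gas cylinder, brass neck, 0.6 to 0.9 kg, 210 long. Origin: centre of the flat foot; z axis along it from foot to neck. Body 50 diameter from 0 to 145, shoulder to 165, straight neck 26 diameter from 165 to 210. Starts lying on the bench between the runners, neck away from the stop, foot 15 to 40 short of the stop.
- neck (a point): point on the cylinder's axis, 188 from the foot, mid-neck: good place to pinch
- stand: fixed steel stand on the bench, turned up to 0.2 rad. Origin: on the bench at the middle of the stop's face; x points out of the open bay along the lying cylinder (away from the robot), y left, z up. Stop: wall 70 high, 100 wide, 12 thick, face at x = 0. Cheeks 70 high beside the bay, x = 0 to 56, y = 29 to 39 and -29 to -39. A plate 70 high at x = 50 to 56, y = -34 to -109 carries the staple.
- home (a point): on the bench in the bay, stand x = 25, y = 0: where the centre of the foot is when the cylinder stands home. The bay's floor is the bench. While the neck is raised, the upper edge of the foot slides down the stop's face and the lower edge slides out along the bench.
- runners (a point): on the bench midway between the two black runners (stand x = 97, y = 0): bars 8 high, inner edges at y = +-19.5, from x = 70 to 125, that keep the lying cylinder from rolling
- hinge (a point): hasp's hinge axis (vertical, on the stand at x = 60, y = 47; the post is 90 high), at height 60
- hasp (a joint): hasp angle, rad: 0 = shut (hasp points along the stand's -y, across the bay), 1.57 = points along the stand's +x, up to 3.1 = folded out along +y. Starts open at 2.5 to 3.05. Turning it from open to shut goes round through the stand's +x side. Slightly stiff (0.06 N m): it stays where it is left.
- hasp_tab (a point): middle of the red end tab of the yellow hasp, 168 from the hinge axis, 67 above the bench. The hasp is an upright plate 5 thick, z = 40 to 78, reaching 185 from the hinge axis; the red tab covers the last 38 and is z = 40 to 95. Its slot (29 x 22) goes over the staple 132 from the hinge axis.
- staple (a point): centre of the top mouth of the staple's ring, fixed on the stand at x = 83, y = -85, 66 above the bench: vertical ring, hole 14 diameter, 24 outside, 16 tall, open below; it stands in front of the shut hasp
- pin: loose retaining pin, 70 g. Origin: centre of the tip of its shank; z axis from tip to grip. Steel shank 8 diameter, 0 to 45; steel collar 26 diameter, 45 to 49; orange round grip 18 diameter, 49 to 89. It starts in the holder with its axis leaning 35 to 39 degrees from vertical, the grip leaning to the holder's -x side.
- pin_collar (a point): underside of the pin's collar, on its axis, 45 from the tip
- holder: fixed black holder. Origin: on the bench under the tube; a base 100 x 60 x 12 and a square tube, 20 wide outside, hole 10, whose axis leans 35 degrees from vertical towards the holder's -x; pull the pin out along this axis. The shank is 45 deep in it.
- holder_mouth (a point): centre of the top end of the holder's leaning tube, 65 above the bench
- shaker: bystander, leave it alone: white flour shaker, steel cap, 56 dia x 110 high
- tin: bystander, leave it alone: dark steel loaf tin, 160 x 90 x 70 high
- bowl: bystander, leave it alone: steel bowl, 130 dia x 55 high
- loaf: bystander, leave it alone: brown loaf of bread, about 195 x 76 x 76 high
- spatula: bystander, leave it alone: spatula lying on the bench
- jar: bystander, leave it alone: amber glass jar with red lid, 68 dia x 100 high
Not all that is in view belongs to the job. Of the things like the cylinder, leave any that is blue or red; of the rest the larger one is meant.

How it is judged:
By the outcome, as a careful person would: the job done as asked, in the order asked, and still so for the second after the job is handed in, with the robot touching nothing.
It also fails if it takes over 72 s, if anything falls off the work surface, if the arm or the gripper's body presses on something with over 40 N, if the wrist force passes 120 N, or if a joint passes its speed limit or range.

ROBOT

A 6-joint arm with a two-finger parallel gripper is mounted at the origin on the work surface. World frame = base frame: x ahead of the robot, y to its left, z up, the work surface at z = 0. Lengths are in m, angles in rad, forces in N, time in s.
With the tool pointing down it reaches from about 0.25 to 0.775 m from the base axis. Payload 4 kg.
Tool frame: the origin (TCP) lies midway between the tips of the shut fingers; the grasp point (between the pads) lies 19 mm behind it; y points along the fingers, x is the direction in which the jaws open and shut, and the axes are right-handed (so a half turn about y gives the same grasp; the last joint's range is limited). The gripper opens to 94 mm and grips with 3 to 60 N. Pads are 16 mm wide; open, the fingers measure 119 mm over their backs; the gripper's body (75 mm by 177 mm) begins 78 mm behind the grasp point.
Start: joints at [-1.322, 0.087, 1.371, -0, 1.684, -0.103], TCP at [0.19, -0.516, 0.182] pointing down, gripper open.
Joint ranges: [-3.1, 3.1], [-0.76, 2.03], [0.27, 2.55], [-1.08, 4.22], [0.17, 2.65], [-2.57, 2.57]. Speed limits (rad/s): [2.79, 2.79, 3.14, 3.14, 3.14, 3.14].

INTERFACE

Orientations are given as a unit quaternion [x, y, z, w].
In Python, from plant import robot gives the robot as it stands. Calls block until the motion is done:
- robot.movep(position, orientation): joint-space move of the TCP to a pose.
- robot.servo_line(position, rot=None, rate=0.15, stop_force=None): straight line of the TCP; rot=None keeps the orientation; rate is the mean speed in m/s. With stop_force (N) it stops when the force on the tool has changed by that much, and returns True; else False.
- robot.set_joints(angles): joint-space move.
- robot.gripper_to(opening): opening from 0.0 (shut) to 1.0 (fully open); the grip force is fixed at half the most; returns when the fingers have stopped.
- robot.pause(seconds).
- robot.solve_ik(position, orientation): joint angles nearest the present ones, or None.
- robot.read_camera(name): name is "side" or "top" or "wrist"; returns the picture (384x512x3 uint8, red, green, blue); there is no depth.
- robot.camera_params(name): a dict with "camera_matrix" (3x3 intrinsics, pixels), "world_from_camera" (4x4, takes a point from camera to world coordinates). Camera axes: x right, y down, z forward; pixel columns grow to the right and rows downward; lengths in m; the calibration is good to about 2 mm. A picture is of the moment at which its call begins: read the wrist's pose just before it. camera_params takes no time and is no camera call; for the wrist camera it gives the pose at the moment of the call.
A pose or a line that the arm cannot do raises robot.MotionError and nothing moves.
- robot.job_done(): hands the job in, once; it reports no verdict.
Readings, each from a call of its own:
- robot.get_time(): time.
- robot.get_qpos(): joint angles.
- robot.get_qd(): joint speeds.
- robot.get_effort(): joint torques, N m.
- robot.get_ee_pos(): TCP position.
- robot.get_ee_rot(): TCP orientation.
- robot.get_contact_force(): force on the tool from outside, world axes, zero at the start.
- robot.get_torque(): the same for the moment, N m.
- robot.get_grip_width(): opening from 0.0 (shut) to 1.0 (fully open).
Only numpy, scipy, OpenCV 4.12 (cv2) and the standard library are available. Lean on these libraries where they do the work, as an engineer would, in place of code of your own. Each camera call takes 0.05 s, during which the arm holds its last target. There are 200 camera calls.

## Working session

There is one attempt and no reset: what is moved stays moved. The work goes in short steps, each a Python script; the robot and the scene stay as the last script left them, time stands still between calls to the robot, and variables do not carry over. Pictures are saved under pics/ and viewed, about 8 in all and at most 12, crops included, and the job is handed in when it is done.

```bash
mkdir -p pics; ls
python3 - <<'E'
from plant import robot
import cv2,numpy as np
for n in ("top","side"):
    im=robot.read_camera(n); cv2.imwrite(f"pics/{n}0.png",cv2.resize(im[:,:,::-1],(800,600),interpolation=cv2.INTER_CUBIC)); np.save(f"pics/{n}0.npy",im)
    p=robot.camera_params(n); print(n,np.round(p["camera_matrix"],1).tolist(),np.round(p["world_from_camera"],3).tolist())
p=robot.camera_params("wrist");print(np.round(p["camera_matrix"],1).tolist(),np.round(p["world_from_camera"],3).tolist())
print(robot.get_ee_rot(),robot.get_time())
E
```

```text
pics
top [[367.7, 0.0, 251.4], [0.0, 367.7, 187.0], [0.0, 0.0, 1.0]] [[0.016, -0.993, 0.115, 0.365], [-1.0, -0.016, -0.002, 0.065], [0.004, -0.115, -0.993, 1.334], [0.0, 0.0, 0.0, 1.0]]
side [[447.9, 0.0, 263.1], [0.0, 447.9, 194.1], [0.0, 0.0, 1.0]] [[0.985, -0.108, 0.136, 0.323], [-0.173, -0.656, 0.735, -0.924], [0.009, -0.747, -0.664, 0.975], [0.0, 0.0, 0.0, 1.0]]
[[306.9, 0.0, 253.7], [0.0, 306.9, 186.9], [0.0, 0.0, 1.0]] [[0.344, -0.913, -0.22, 0.252], [-0.939, -0.335, -0.077, -0.493], [-0.003, 0.233, -0.972, 0.383], [0.0, 0.0, 0.0, 1.0]]
[-0.57933377  0.40530789 -0.40425537  0.58023744] 0.1
```

View pics/top0.png

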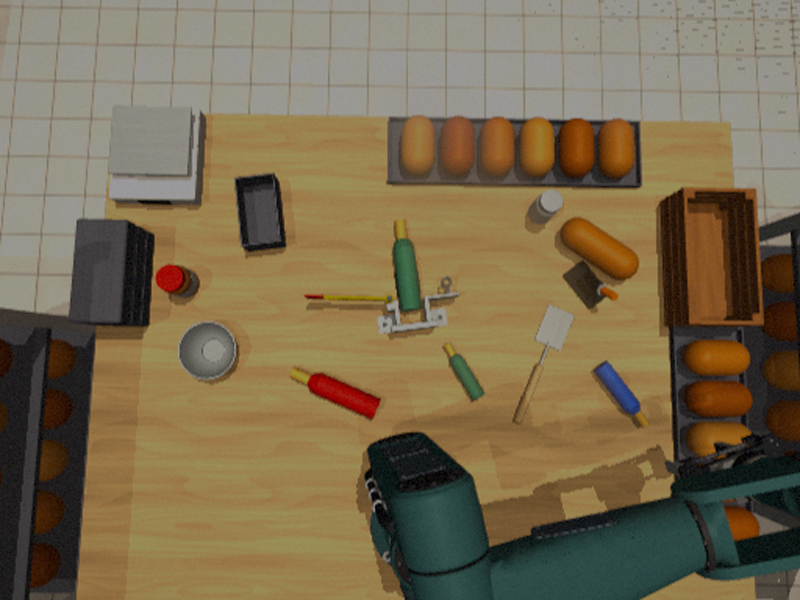

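View pics/side0.png

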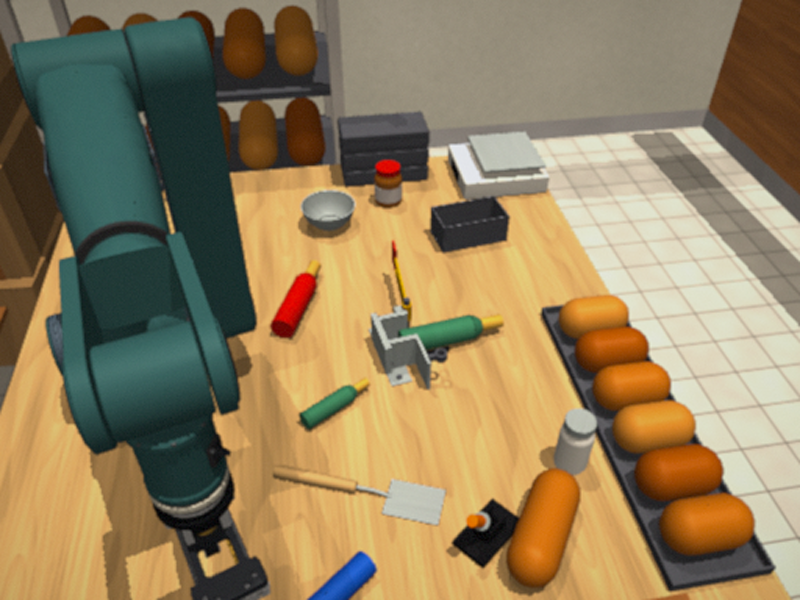

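The scene has four cylinders. The small green one is at (463,372), red at (340,393), blue at (620,390), and the larger green one is at (405,265) between the runners in front of the stand. The larger green one fits the description. The pin and holder are at (590,288), and the hasp is open to the left at (345,298). Next I take closer wrist views of the stand and holder.

```bash
cat > h.py <<'E'
from plant import robot
import numpy as np, cv2
from scipy.spatial.transform import Rotation as R
def cam(n):
    p=robot.camera_params(n); return np.array(p["camera_matrix"]),np.array(p["world_from_camera"])
def ray(uv,z,K,T):
    d=T[:3,:3]@np.linalg.solve(K,[uv[0],uv[1],1.]); o=T[:3,3]; return o+d*(z-o[2])/d[2]
def proj(P,K,T):
    P=np.atleast_2d(P); q=(P-T[:3,3])@T[:3,:3]@K.T; return q[:,:2]/q[:,2:]
def quat(xax,app):   # jaw axis, approach axis
    y=np.array(app,float); y/=np.linalg.norm(y); x=np.array(xax,float); x-=y*(x@y); x/=np.linalg.norm(x)
    return R.from_matrix(np.c_[x,y,np.cross(x,y)]).as_quat()
def down(a): return quat([np.cos(a),np.sin(a),0],[0,0,-1])
def snap(n,name,crop=None,s=None):
    K,T=cam(n); im=robot.read_camera(n); np.savez(f"pics/{name}.npz",im=im,K=K,T=T); show(im,name,crop)
def show(im,name,crop=None):
    if crop: im=im[crop[1]:crop[3],crop[0]:crop[2]]
    s=min(800/im.shape[1],600/im.shape[0]); cv2.imwrite(f"pics/{name}.png",cv2.resize(im[:,:,::-1],None,fx=s,fy=s,interpolation=cv2.INTER_CUBIC))
    print(name,"scale",s)
E
python3 - <<'E'
from h import *
t=robot.get_time()
robot.movep([0.52,-0.37,0.26],down(-np.pi/2)); snap("wrist","w_hold",(96,72,416,312))
robot.movep([0.52,0.03,0.26],down(-np.pi/2)); print(robot.get_time()-t); snap("wrist","w_stand")
print(robot.get_qpos())
E
```

```text
w_hold scale 2.5
2.9167
w_stand scale 1.5625
[-5.31310081e-02  2.07710152e-02  1.28710455e+00 -3.91438051e-04
  1.83387810e+00  1.51937406e+00]
```

View pics/w_stand.png

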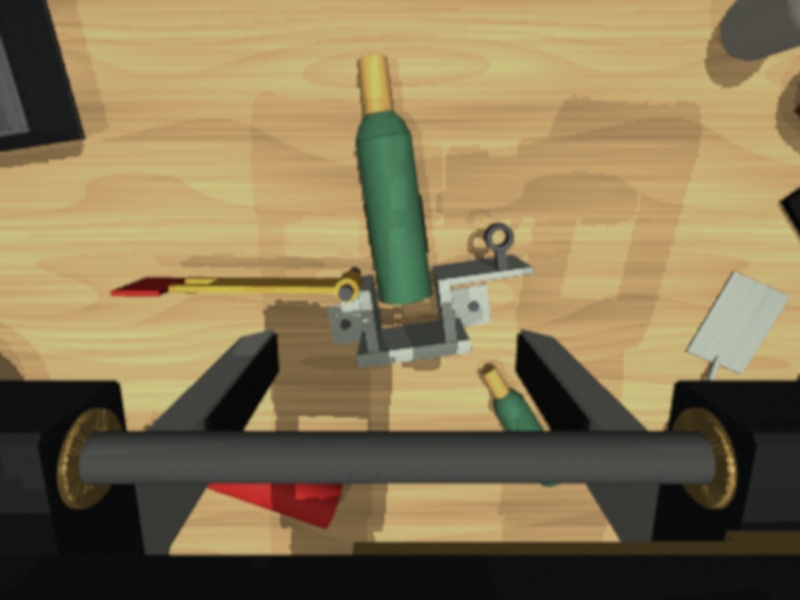

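View pics/w_hold.png

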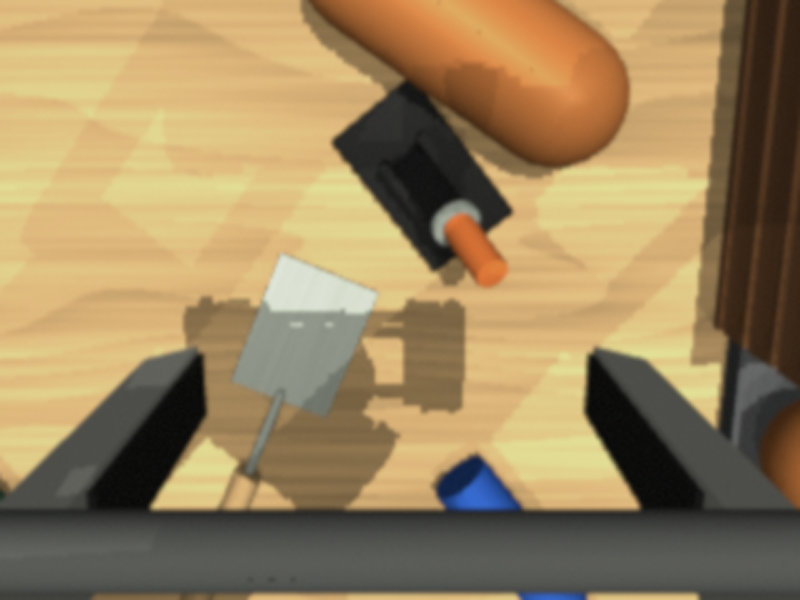

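The stand view shows the ring at (498,238), the hinge post top at (346,290), the stop's back corners at about (358,364) and (470,351), the neck end at (372,58) and the foot at about (404,299). The hasp tip is at (112,293). The holder crop shows the collar at (457,224), the grip end at (490,272), and base corners at (408,82), (512,212), (435,272) and (333,142).

```bash
cat > meas.py <<'E'
from h import *
from scipy.optimize import least_squares
d=np.load("pics/w_stand.npz");K,T=d["K"],d["T"];s=1.5625
pts=[((498,238),(.083,-.085,.066)),((346,290),(.060,.047,.090)),((358,364),(-.012,.05,.07)),((470,351),(-.012,-.05,.07)),((531,268),(.053,-.109,.07))]
uv=np.array([p[0] for p in pts])/s; L=np.array([p[1] for p in pts])
def W(p,L): c,n=np.cos(p[2]),np.sin(p[2]); L=np.atleast_2d(L); return np.c_[p[0]+c*L[:,0]-n*L[:,1],p[1]+n*L[:,0]+c*L[:,1],L[:,2]]
f=lambda p:(proj(W(p,L),K,T)-uv).ravel()
r=least_squares(f,[.5,.03,.1]); print("stand",r.x,np.round(r.fun.reshape(-1,2),1).tolist())
st=r.x
def toS(P): c,n=np.cos(st[2]),np.sin(st[2]); q=P-[st[0],st[1],0]; return np.array([c*q[0]+n*q[1],-n*q[0]+c*q[1],q[2]])
ne=ray(np.array((372,55))/s,.038,K,T); ft=ray(np.array((404,302))/s,.045,K,T)
tip=ray(np.array((112,290))/s,.095,K,T); hz=W(st,[.06,.047,.095])[0]
print("neckend S",toS(ne),"foot S",toS(ft),"len",np.linalg.norm((ne-ft)[:2]))
print("tip S",toS(tip),"r",np.linalg.norm((tip-hz)[:2])); q=toS(tip)-[.06,.047,0]; print("hasp ang",np.arctan2(q[1],q[0])+np.pi/2)
d=np.load("pics/w_hold.npz");K,T=d["K"],d["T"]
g=lambda u,z: ray(np.array(u)/2.5+[96,72],z,K,T)
c=[g(u,.012) for u in((408,82),(512,212),(435,272),(333,142))]
print("base",np.round(c,3).tolist(),[np.linalg.norm(c[i]-c[i-1]).round(3) for i in range(4)])
m=g((457,224),.0675); e=g((490,272),.101); print("collar",m,"gripend",e)
v=e-m; print("len",np.linalg.norm(v),"lean",np.degrees(np.arccos(v[2]/np.linalg.norm(v))),"az",np.degrees(np.arctan2(v[1],v[0])))
hx=(c[3]-c[0])+(c[2]-c[1]);lx=(c[2]-c[3])+(c[1]-c[0]); print("az edges",np.degrees(np.arctan2(hx[1],hx[0])),np.degrees(np.arctan2(lx[1],lx[0])))
E
python3 meas.py
```

```text
stand [0.44568969 0.01706633 0.13440671] [[1.3, -1.2], [-1.4, 0.5], [-1.1, 0.9], [0.1, -0.2], [1.2, 0.3]]
neckend S [ 2.40150486e-01 -1.06821923e-04  3.80000000e-02] foot S [0.03249935 0.00152896 0.045     ] len 0.20765758320349795
tip S [0.08660978 0.22706502 0.095     ] r 0.1820205787869764
hasp ang 2.994875777851091
base [[0.597, -0.378, 0.012], [0.523, -0.439, 0.012], [0.487, -0.394, 0.012], [0.564, -0.335, 0.012]] [np.float64(0.055), np.float64(0.096), np.float64(0.058), np.float64(0.097)]
collar [ 0.52486475 -0.40247513  0.0675    ] gripend [ 0.5067197  -0.41605843  0.101     ]
len 0.04044748574478638 lean 34.08220460415177 az -143.18165182574162
az edges 128.23383217564592 -141.2782396022489
```

```bash
cat > cfg.py <<'E'
from h import *
st=np.array([.4457,.0171,.1344]); c_,s_=np.cos(st[2]),np.sin(st[2])
X=np.array([c_,s_,0]);Y=np.array([-s_,c_,0]);Z=np.array([0,0,1.])
def S(x,y,z): return np.array([st[0],st[1],0])+X*x+Y*y+Z*z
def raisepose(th,dx=0,dz=0,frac=1.):
    n=S(.025*np.sin(th)+.188*np.cos(th)+dx,0,.025*np.cos(th)+.188*np.sin(th)+dz)
    t=th*frac; a=-Z*np.cos(t)+X*np.sin(t); return n+.019*a, quat(-Y,a)
def hasppose(phi,off,z=.055,r=.168,flip=1):
    # hasp direction at angle phi: 0=-Y, pi/2=+X ; off = distance on the +phi side
    u=-Y*np.cos(phi)+X*np.sin(phi); n=Y*np.sin(phi)+X*np.cos(phi)
    return S(.06,.047,z)+u*r+n*off, quat(u*flip,-Z)
E
python3 - <<'E'
from cfg import *
f=lambda p: (lambda q: None if q is None else np.round(q,2))(robot.solve_ik(*p))
for fr in (1,.8):
  for d in (0,20,40,60,80,90): print(fr,d,f(raisepose(np.radians(d),frac=fr)))
for fl in(1,-1):
  for p in (3,2.5,2,1.5,1,.5,0): print("hasp",fl,p,f(hasppose(p,.011,flip=fl)))
a=np.radians(-142); 
for t in(35,37):
  z=np.array([np.cos(a)*np.sin(np.radians(t)),np.sin(a)*np.sin(np.radians(t)),np.cos(np.radians(t))]); j=np.array([-np.sin(a),np.cos(a),0])
  for sg in(1,-1): print("pin",t,sg,f(([.525,-.402,.09],quat(sg*j,-z))))
for aa in(-90,-75,-105,90,75,105): print("drop",aa,f((S(.083,-.085,.08),down(st[2]+np.radians(aa)))))
E
```

```text
1 0 [-0.02  0.36  1.4  -0.    1.38  1.41]
1 20 [-0.06  0.06  1.67  0.08  1.07  1.35]
1 40 [-0.13 -0.23  1.96  0.25  0.75  1.18]
1 60 [-0.26 -0.52  2.27  0.76  0.5   0.67]
1 80 None
1 90 None
0.8 0 [-0.02  0.36  1.4  -0.    1.38  1.41]
0.8 20 [-0.05  0.11  1.6   0.06  1.16  1.37]
0.8 40 [-0.1  -0.16  1.84  0.16  0.92  1.27]
0.8 60 [-0.2  -0.45  2.11  0.38  0.71  1.05]
0.8 80 None
0.8 90 None
hasp 1 3 [ 0.35  0.14  1.57 -0.    1.43 -1.21]
hasp 1 2.5 [ 0.28  0.28  1.4  -0.    1.46 -0.78]
hasp 1 2 [ 0.18  0.38  1.28 -0.    1.49 -0.39]
hasp 1 1.5 [ 0.06  0.41  1.23 -0.    1.5  -0.01]
hasp 1 1 [-0.07  0.37  1.28 -0.    1.49  0.37]
hasp 1 0.5 [-0.19  0.27  1.41  0.    1.46  0.75]
hasp 1 0 [-0.28  0.13  1.58 -0.    1.43  1.16]
hasp -1 3 [ 0.35  0.14  1.57 -0.    1.43  1.93]
hasp -1 2.5 [ 0.28  0.28  1.4  -0.    1.46  2.36]
hasp -1 2 None
hasp -1 1.5 None
hasp -1 1 None
hasp -1 0.5 [-0.19  0.27  1.41 -0.    1.46 -2.39]
hasp -1 0 [-0.28  0.13  1.58 -0.    1.43 -1.98]
pin 35 1 [-1.07  0.37  1.36  0.6   1.54 -0.22]
pin 35 -1 None
pin 37 1 [-1.09  0.37  1.36  0.63  1.55 -0.24]
pin 37 -1 None
drop -90 [-0.21  0.11  1.55 -0.    1.48  1.23]
drop -75 [-0.21  0.11  1.55 -0.    1.48  0.97]
drop -105 [-0.21  0.11  1.55 -0.    1.48  1.49]
drop 90 [-0.21  0.11  1.55 -0.    1.48 -1.91]
drop 75 [-0.21  0.11  1.55 -0.    1.48 -1.65]
drop 105 [-0.21  0.11  1.55 -0.    1.48 -2.18]
```

```bash
cat >> cfg.py <<'E'
def rp(th,t,dx=0,dz=0):
    n=S(.025*np.sin(th)+.188*np.cos(th)+dx,0,.025*np.cos(th)+.188*np.sin(th)+dz)
    t=np.radians(t); a=-Z*np.cos(t)+X*np.sin(t); return n+.019*a, quat(-Y,a)
E
python3 - <<'E'
from cfg import *
f=lambda p: (lambda q: None if q is None else np.round(q,2))(robot.solve_ik(*p))
for t in (-30,-20,-10): print(t,f(rp(0,t,dx=.03)),f(rp(0,t)))
for t in (20,30,40,45,50,55,60): print(t,f(rp(np.pi/2,t)),f(rp(np.radians(60),t-20)))
E
```

```text
-30 [ 0.02  0.86  0.73 -0.07  2.07  1.44] [ 0.01  0.79  0.86 -0.07  2.02  1.44]
-20 [ 0.01  0.71  0.94 -0.04  1.85  1.44] [ 0.    0.64  1.04 -0.05  1.81  1.44]
-10 [-0.    0.56  1.13 -0.02  1.63  1.43] [-0.01  0.49  1.22 -0.02  1.6   1.43]
20 [-0.15 -0.37  1.84  0.1   1.34  1.28] [-0.04  0.12  1.39 -0.    1.64  1.39]
30 [-0.2  -0.51  1.98  0.18  1.18  1.2 ] [-0.06 -0.02  1.54  0.03  1.45  1.37]
40 [-0.28 -0.64  2.12  0.3   1.03  1.09] [-0.09 -0.15  1.69  0.08  1.26  1.33]
45 [-0.32 -0.71  2.19  0.38  0.97  1.01] [-0.11 -0.21  1.77  0.11  1.16  1.31]
50 None [-0.12 -0.27  1.84  0.15  1.06  1.27]
55 None [-0.14 -0.33  1.92  0.19  0.97  1.23]
60 None [-0.16 -0.38  1.99  0.25  0.87  1.17]
```

Run:
```python
from cfg import *
t0=robot.get_time(); T=-25; g=.030
p,q=rp(0,T,dx=g,dz=.002); a=R.from_quat(q).apply([0,1,0])
robot.movep(p-.09*a,q); robot.servo_line(p,rate=.2); robot.gripper_to(0); print("w",robot.get_grip_width(),robot.get_contact_force(),robot.get_time()-t0)
hit=robot.servo_line(p-X*(g+.006),rate=.06,stop_force=18); e=robot.get_ee_pos()
print(hit,"moved",(p-e)@X,e,robot.get_contact_force(),robot.get_time())
snap("side","s1",(200,160,360,280))
```

```text
w 0.23237053682887682 [-0.39174412  0.79856073 -0.17199126] 2.7416
False moved 0.03377690021891597 [0.62032584 0.04055081 0.00971487] [ 6.38358901  0.8048462  -1.59334573] 6.5583
s1 scale 5.0
```

View pics/s1.png

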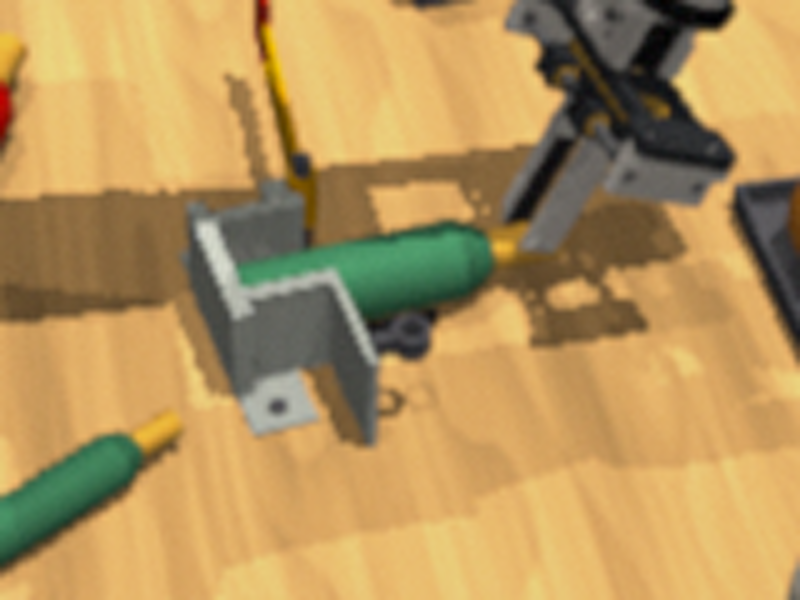

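The cylinder is dragging at about 6 N with no stop contact yet, so I keep pulling.

Run:
```python
from cfg import *
e0=robot.get_ee_pos()
hit=robot.servo_line(e0-X*.025,rate=.04,stop_force=15); e=robot.get_ee_pos()
print(hit,"moved",(e0-e)@X,e,robot.get_contact_force(),robot.get_grip_width(),robot.get_time())
q=robot.get_ee_rot(); gp=e-.019*R.from_quat(q).apply([0,1,0])
d=gp-S(0,0,0); print("grasp in stand",d@X,d@Y,d[2])
```

```text
True moved -0.0006751172274012266 [0.62100573 0.04061743 0.00931838] [3.03573473 0.68130079 1.46439522] 0.23230145041534234 6.9167
grasp in stand 0.1844965290610222 -0.00017001157692826327 0.02672320564644671
```

Run:
```python
from cfg import *
e0=robot.get_ee_pos()
hit=robot.servo_line(e0-X*.010,rate=.02,stop_force=25); e=robot.get_ee_pos()
print(hit,"moved",(e0-e)@X,robot.get_contact_force()@X,robot.get_grip_width(),robot.get_time())
snap("side","s2",(200,160,360,280))
```

```text
False moved 0.00019460366750094837 20.949494329526654 0.23116494665268952 7.5333
s2 scale 5.0
```

The commanded 10 mm pull moved it only 0.2 mm and met 21 N, so the foot is butted against the stop. Now I raise it along the kinematic path.

Run:
```python
from cfg import *
t0,t1=-25,44; s=.1845
for d in np.linspace(9,90,10):
    th=np.radians(d); t=np.radians(t0+(t1-t0)*d/90); a=-Z*np.cos(t)+X*np.sin(t)
    n=S(.025*np.sin(th)+s*np.cos(th)-.001,0,.025*np.cos(th)+s*np.sin(th)+.001)
    robot.servo_line(n+.019*a,quat(-Y,a),rate=.07); F=robot.get_contact_force()
    gp=robot.get_ee_pos()-.019*R.from_quat(robot.get_ee_rot()).apply([0,1,0]); err=gp-n
    print(round(d),"F",np.round([F@X,F@Y,F[2]],1),"err mm",np.round([err@X*1e3,err@Y*1e3,err[2]*1e3],1),round(robot.get_grip_width(),3))
    if np.linalg.norm(F)>45: print("ABORT"); break
print(robot.get_time()); snap("side","s3",(200,110,360,230))
```

```text
9 F [ 5.   0.2 -2.4] err mm [ 0.3 -0.  -0.6] 0.229
18 F [ 3.9 -0.1 -1. ] err mm [-0.  -0.  -0.5] 0.235
27 F [ 2.3 -0.2 -1.9] err mm [-0.3  0.  -0.7] 0.233
36 F [ 0.8  0.2 -2.6] err mm [-0.4  0.  -0.9] 0.235
45 F [ 0.5  0.  -2.9] err mm [-0.4  0.  -1.1] 0.231
54 F [-0.4 -0.7 -5.1] err mm [-0.5 -0.  -1.1] 0.233
63 F [-0.9  0.3 -5. ] err mm [-0.2 -0.  -0.8] 0.234
72 F [-1.  -0.6 -5.8] err mm [-0.1 -0.  -0.6] 0.229
81 F [-0.2  0.7 -5.5] err mm [ 0.1 -0.1 -0.3] 0.225
90 F [ 0.1  0.6 -6.9] err mm [-0.  -0.2 -0.4] 0.218
12.7333
s3 scale 5.0
```

View pics/s3.png

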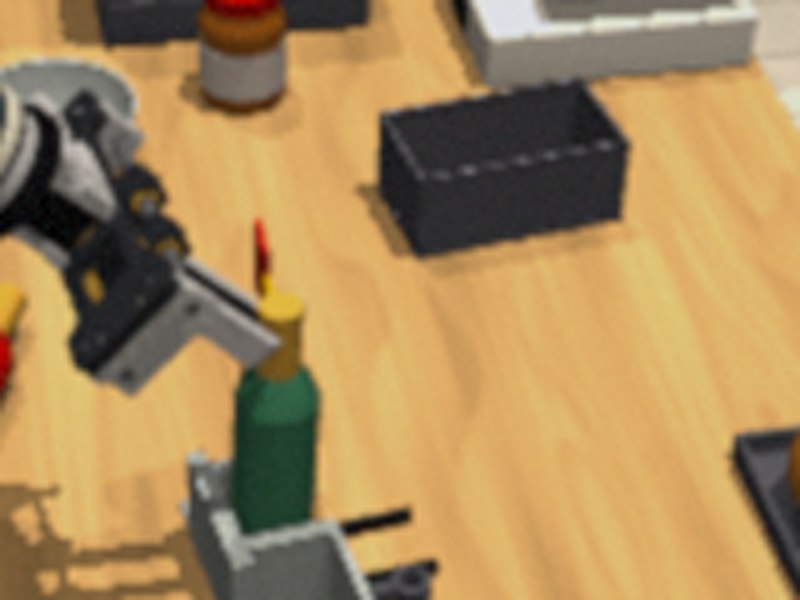

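The cylinder is upright at image (280,420). The arm carries about 6.9 N, so the foot may be hovering slightly. I lower it until the load transfers, press it lightly to the stop, and release.

Run:
```python
from cfg import *
e=robot.get_ee_pos(); hit=robot.servo_line(e-Z*.012,rate=.02,stop_force=7); e2=robot.get_ee_pos(); F=robot.get_contact_force()
print(hit,(e-e2)[2],np.round([F@X,F@Y,F[2]],1))
e=robot.get_ee_pos();hit=robot.servo_line(e-X*.006,rate=.03,stop_force=6); F=robot.get_contact_force(); print(hit,(e-robot.get_ee_pos())@X,np.round([F@X,F@Y,F[2]],1))
robot.gripper_to(.45); robot.pause(.2); print(robot.get_contact_force(),robot.get_grip_width())
snap("side","s4",(200,110,360,230))
a=R.from_quat(robot.get_ee_rot()).apply([0,1,0])
robot.servo_line(robot.get_ee_pos()-.10*a,rate=.2); print(robot.get_time(),robot.get_contact_force())
snap("side","s5",(200,110,360,230)); np.save("pics/x.npy",0)
a,b=cv2.imread("pics/s4.png"),cv2.imread("pics/s5.png"); cv2.imwrite("pics/s45.png",np.hstack([a[::2,::2],b[::2,::2]]))
```

```text
True 0.00017130875156448622 [-1.4 -0.5  6.4]
True 0.0042799780794552465 [-0.4 -0.1  2.3]
[ 0.60952705 -0.22219328 -0.13267248] 0.446690357962714
s4 scale 5.0Traceback (most recent call last):
  File "<stdin>", line 8, in <module>
plant.MotionError: the arm cannot follow that straight line within its joint ranges
```

Run:
```python
from cfg import *
e=robot.get_ee_pos(); robot.servo_line(e+Z*.06-X*.01,rate=.2); print(robot.get_time(),robot.get_contact_force())
# go behind the open hasp
robot.gripper_to(0)
p,q=hasppose(2.99,.035,z=.16)
robot.movep(p,q); print(robot.get_time())
snap("wrist","w2"); snap("side","s5",(180,90,360,225))
```

```text
14.5917 [-0.20462883  0.74234699 -0.53021497]
17.3
w2 scale 1.5625
s5 scale 4.444444444444445
```

View pics/s5.png

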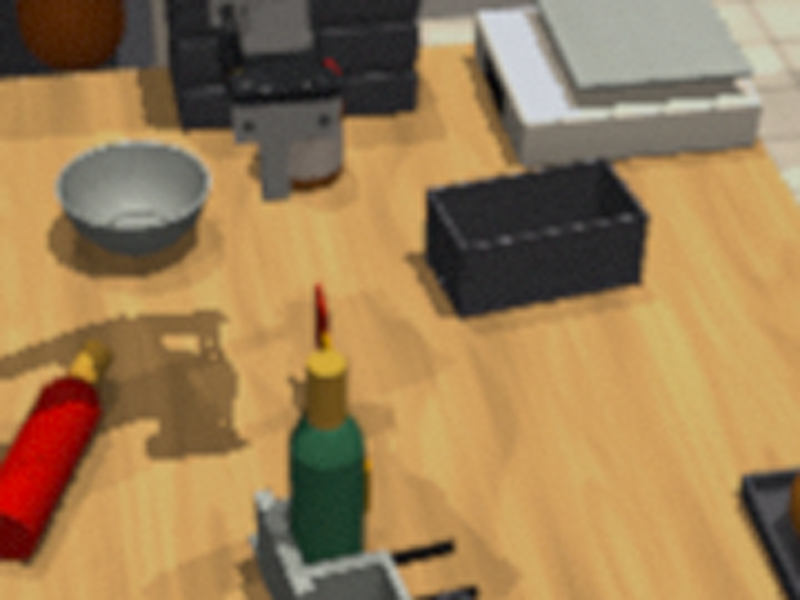

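The cylinder stands free at (327,460), and the fingers are on the robot side of the hasp. Now I swing the hasp.

Run:
```python
from cfg import *
p,q=hasppose(2.99,.035); robot.servo_line(p,q,rate=.2)
for phi in np.r_[2.99,np.linspace(2.8,.15,14)]:
    p,q=hasppose(phi,.0105); robot.servo_line(p,q,rate=.22 if phi<2.9 else .1); F=robot.get_contact_force()
    if np.linalg.norm(F)>12: print(phi,F); 
    if np.linalg.norm(F)>25: break
p,q=hasppose(-.05,.0105); e=robot.get_ee_pos(); hit=robot.servo_line(p,q,rate=.05,stop_force=8)
r=robot.get_ee_pos()-S(0,0,0); print(hit,"TCP in stand",r@X,r@Y,r[2],robot.get_contact_force(),robot.get_time())
snap("side","s6",(200,110,360,230))
```

```text
True TCP in stand 0.07121830097656671 -0.12027139047821908 0.055216991784183926 [2.31210659 0.75119983 1.33122709] 23.9167
s6 scale 5.0
```

View pics/s6.png

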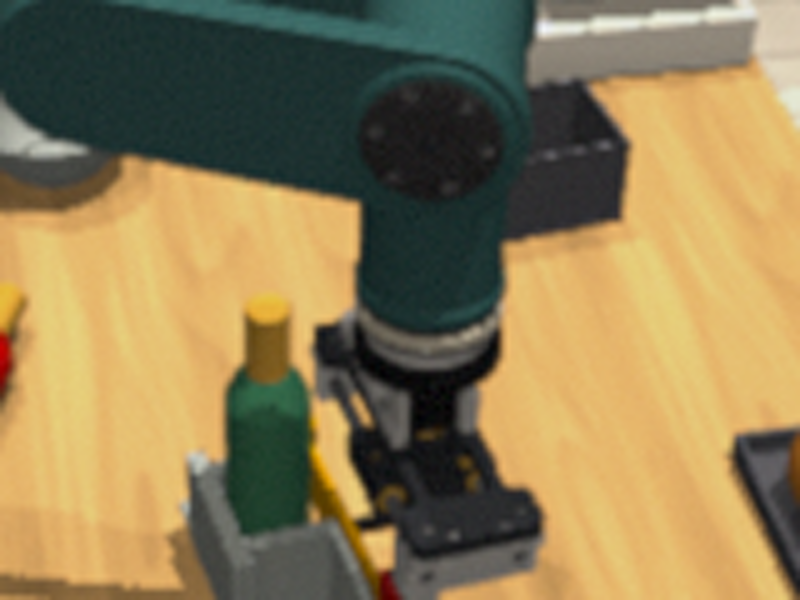

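```bash
cat >> cfg.py <<'E'
def zp(lean,az=-142): l,a=np.radians(lean),np.radians(az); return np.array([np.cos(a)*np.sin(l),np.sin(a)*np.sin(l),np.cos(l)])
az_=np.radians(-142); J=np.array([-np.sin(az_),np.cos(az_),0])
top=np.array([.525,-.4025,.0682])
E
python3 - <<'E'
from cfg import *
e=robot.get_ee_pos(); hit=robot.servo_line(e-X*.010,rate=.03,stop_force=12); r=robot.get_ee_pos()-S(0,0,0)
print(hit,"x",r@X,robot.get_contact_force()@X)
e=robot.get_ee_pos(); robot.servo_line(e+X*.02,rate=.15); robot.servo_line(e+X*.03+Z*.13,rate=.25)
robot.gripper_to(.5)
z=zp(36); q=quat(J,-z); robot.movep(top+.10*z,q); print(robot.get_time())
snap("wrist","w3"); snap("side","s7",(250,270,410,384))
E
```

```text
True x 0.0715075850684033 2.6511472663625946
27.4333
w3 scale 1.5625
s7 scale 5.0
```

View pics/w3.png

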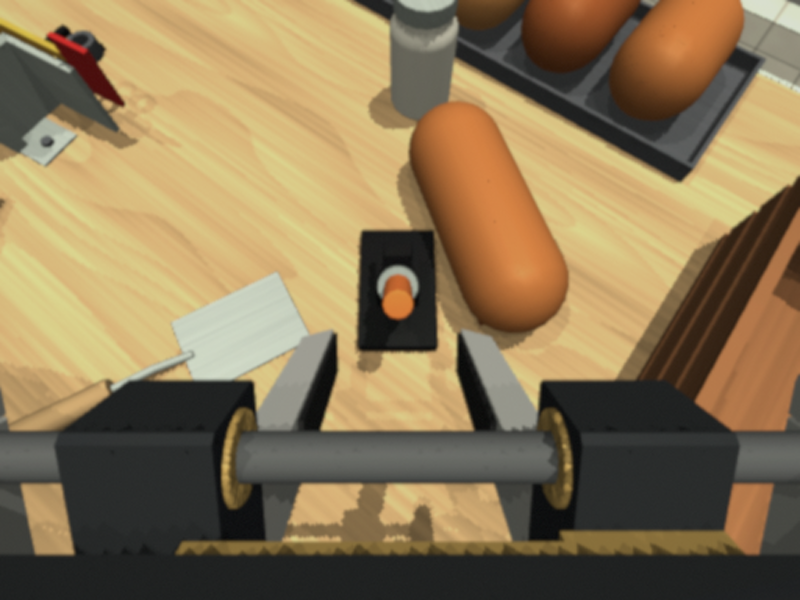

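The pin is centred between the jaws, with its collar at (398,284) and grip end at (397,303). I check those against the model, then grasp and draw it.

Run:
```python
from cfg import *
d=np.load("pics/w3.npz");K,T=d["K"],d["T"]; s=1.5625
z=zp(36)
print("exp px", (proj([top,top+.04*z,top+.04*zp(34),top+.04*zp(39)],K,T)*s).round(0).tolist(),"seen collar (398,284) end (397,303)")
m=ray(np.array((398,284))/s,.0682,K,T); e=ray(np.array((397,303))/s,.1,K,T); print(m,e,e-m)
```

```text
exp px [[398.0, 285.0], [398.0, 301.0], [398.0, 299.0], [398.0, 304.0]] seen collar (398,284) end (397,303)
[ 0.52590725 -0.40206142  0.0682    ] [ 0.50536334 -0.4172577   0.1       ] [-0.02054391 -0.01519628  0.0318    ]
```

Run:
```python
from cfg import *
z=zp(37.5); q=quat(J,-z)
robot.servo_line(top+.06*z,q,rate=.15); robot.servo_line(top+.008*z,rate=.15,stop_force=15); 
print("F",robot.get_contact_force()); robot.gripper_to(0); print("w",robot.get_grip_width(),robot.get_contact_force())
p=robot.get_ee_pos()
for d in (.02,.04,.065):
    robot.servo_line(p+zp(35.5)*d,rate=.1); print(d,np.round(robot.get_contact_force(),1),round(robot.get_grip_width(),3))
robot.servo_line(robot.get_ee_pos()+Z*.06,rate=.2)
q=down(st[2]+np.radians(-75)); P=S(.083,-.085,.066+.048+.065)
robot.movep(P,q); print(robot.get_time(),robot.get_grip_width()); snap("side","s8",(220,130,380,250)); snap("wrist","w4",(170,40,400,213))
```

```text
F [ 0.33381609 -0.12454565  0.35302753]
w 0.17680940826139466 [-1.38706221 -0.26425478  2.67571263]
0.02 [-1.1 -0.1 -0.7] 0.176
0.04 [-0.5  1.1 -1.2] 0.176
0.065 [-0.2  0.  -0.8] 0.175
32.0667 0.18032949412273588
s8 scale 5.0
w4 scale 3.468208092485549
```

View pics/s8.png

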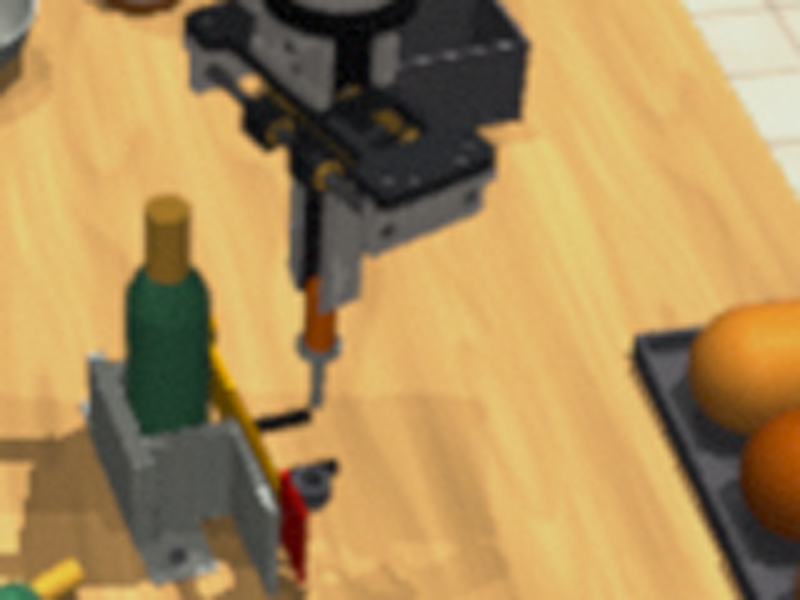

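The hasp is shut with the staple in front of it, and the pin hangs roughly vertical with its tip at (316,405) above the ring at (313,483). I check alignment in the wrist crop.

View pics/w4.png

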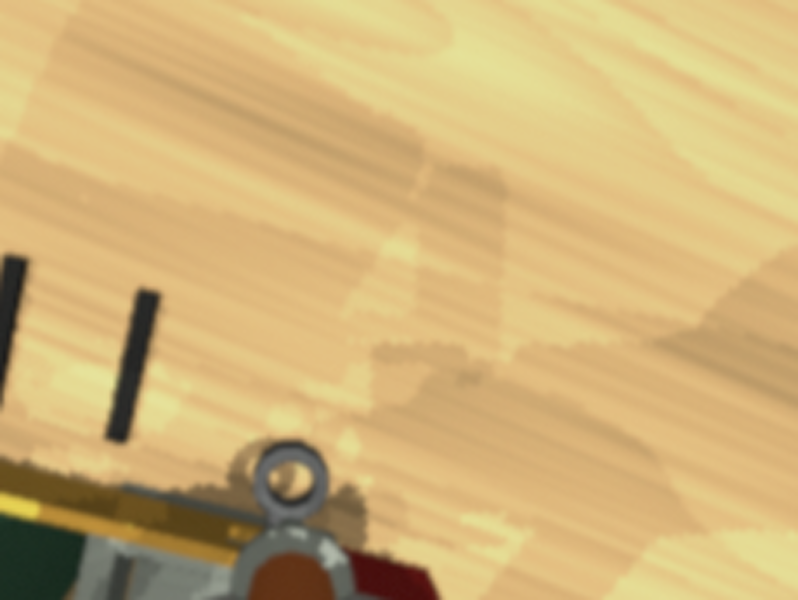

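Run:
```python
from cfg import *
e=robot.get_ee_pos(); r=e-S(0,0,0); print("TCP S",r@X,r@Y,r[2])
tip=e-Z*.057; col=e-Z*.010; ring=S(.083,-.085,.066)
for n,o,s in(("s8",(220,130),5),("w4",(170,40),3.4682)):
    d=np.load(f"pics/{n}.npz"); print(n,"tip,collar,ring",((proj([tip,col,ring],d["K"],d["T"])-o)*s).round(0).tolist())
```

```text
TCP S 0.08263718739933987 -0.0862055640505592 0.1783352672048175
s8 tip,collar,ring [[315.0, 405.0], [318.0, 342.0], [311.0, 474.0]]
w4 tip,collar,ring [[294.0, 528.0], [294.0, 584.0], [290.0, 480.0]]
```

The tip and collar project within 1 px of where they appear, and the ring matches to within 1 px in the wrist view. The lateral error is about 1 mm, so I correct it and insert.

Run:
```python
from cfg import *
q=down(st[2]+np.radians(-75)); off=np.zeros(3)
tgt=S(.083,-.085,.135); robot.servo_line(tgt,q,rate=.1); off=tgt-robot.get_ee_pos(); off[2]=0; print("off",off)
for z in (.118,.095):
    h=robot.servo_line(S(.083,-.085,z)+off,q,rate=.06,stop_force=8); F=robot.get_contact_force(); print(z,h,robot.get_ee_pos()[2],np.round(F,1))
    if h: break
else:
    h=robot.servo_line(S(.083,-.085,.070)+off,q,rate=.03,stop_force=5); print(h,robot.get_ee_pos()[2],np.round(robot.get_contact_force(),1))
print(robot.get_time(),robot.get_grip_width()); snap("side","s9",(220,130,380,250))
```

```text
off [-9.66966581e-05  2.30959405e-04  0.00000000e+00]
0.118 False 0.11741272211006143 [-0.1 -0.2  0.1]
0.095 False 0.09447943793375073 [ 0.3 -0.5 -1. ]
True 0.078552777088954 [-1.   0.   3.8]
34.3083 0.1787480720662844
s9 scale 5.0
```

View pics/s9.png

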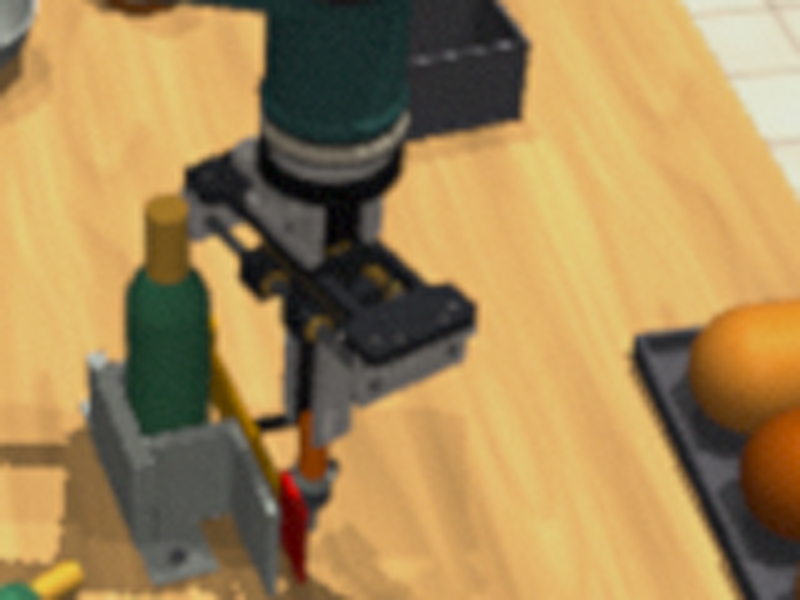

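Contact came at TCP z = 78.6 mm, against about 78 expected with the collar on the ring, and the picture shows the collar seated at (318,483). I release, rise and take a final check.

Run:
```python
from cfg import *
robot.gripper_to(.36); robot.pause(.2); e=robot.get_ee_pos(); robot.servo_line(e+Z*.14,rate=.15)
print(robot.get_contact_force(),robot.get_time()); snap("wrist","w5")
robot.movep([.35,-.2,.3],down(-np.pi/2)); snap("side","s10",(170,110,370,260)); robot.pause(.3); snap("top","t10"); print(robot.get_time())
a=cv2.resize(cv2.imread("pics/s10.png"),(480,360)); b=cv2.imread("pics/w5.png")[120:600]; b=cv2.resize(b,(320,192)); cc=cv2.imread("pics/t10.png"); 
d=np.load("pics/t10.npz")["im"][60:260,40:460,::-1]; o=np.zeros((600,800,3),np.uint8); o[:360,:480]=a; o[:192,480:]=b; o[360:600,:504]=cv2.resize(d,(504,240)); cv2.imwrite("pics/fin.png",o)
```

```text
[ 0.23942754 -0.88513562  0.32072948] 36.1333
w5 scale 1.5625
s10 scale 4.0
t10 scale 1.5625
37.575
```

The picture limit is reached, so I do the last check numerically: find the colours and compare them with the model's projections.

Run:
```python
from cfg import *
def cen(hsv,lo,hi,c,r=25):
    m=cv2.inRange(hsv,lo,hi); k=np.zeros_like(m); cv2.circle(k,tuple(int(v) for v in c),r,255,-1); ys,xs=np.nonzero(m&k); return len(xs),np.round([xs.mean(),ys.mean()],1) if len(xs) else None
for n in("s10","t10"):
    d=np.load(f"pics/{n}.npz"); K,T=d["K"],d["T"]; hsv=cv2.cvtColor(d["im"],cv2.COLOR_RGB2HSV)
    for nm,P,lo,hi,r in(("grip",S(.083,-.085,.090),(4,140,60),(14,255,255),12),("tab",S(.06,-.121,.07),(0,150,50),(3,255,255),14),("neck",S(.025,0,.188),(18,110,60),(28,255,255),12),("body",S(.025,0,.10),(60,80,20),(90,255,255),25)):
        p=proj(P,K,T)[0]; print(n,nm,"exp",p.round(1),"seen",*cen(hsv,lo,hi,p,r))
```

```text
s10 grip exp [282.5 218.8] seen 54 [281.7 220.9]
s10 tab exp [278.7 234.4] seen 59 [278.3 233.3]
s10 neck exp [253.8 177.2] seen 374 [253.4 175.6]
s10 body exp [253.9 200.7] seen 428 [253.1 200.1]
t10 grip exp [286.4 178.5] seen 12 [293.6 184.8]
t10 tab exp [297.  184.7] seen 0 None
t10 neck exp [264.9 195.7] seen 144 [263.2 190.2]
t10 body exp [263.9 198. ] seen 65 [260.9 200.5]
```

```bash
python3 -c "
from plant import robot
print(robot.get_time(),robot.get_contact_force()); robot.job_done()"
```

```text
37.575 [ 0.37201976 -0.08833364  0.53213983]
the job is handed in; nothing more can be done
```

I put the cylinder away as asked and handed the job in at 37.6 s. It is standing against the stop with the hasp shut and the pin dropped through the staple's ring.

- **Cylinder:** I pulled it back by the neck until the foot butted against the stop; a further 10 mm pull moved it only 0.2 mm. I then raised it upright, lowered it until the bench took its weight, pressed it lightly to the stop and let go. It still stood upright in later pictures.
- **Hasp:** It stopped firmly about 1 mm from where the model puts it when shut, and the picture showed the staple in front of the hasp.
- **Pin:** The collar met the ring within 1 mm of the expected height before I let go.

**Last checks:** After I let go, the side camera showed the grip, tab, neck and body within about 2 px of their expected places. The overhead camera check was inconclusive: the view was dark and the colour match confused the tab and the bench for the grip and neck. I could not view a final picture because the 12-picture limit was reached. I did not separately check that the other things on the bench had not moved.

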